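# Find and seat the rocking burner cap

## Task

The hob has been cleaned and one of its four burner caps was put back off its seat. Find it by pressing down with a fingertip near the rims of the caps, on one side and another, until one rocks under the finger; then push that cap sideways with the fingertip until it drops home, so that all four lie level and fully down on their burners. Do not lift any cap, and leave the other things where they are.

Things in the scene. Friction and masses are not known exactly. Their poses are not given: they have to be found in the camera images.
- hob: counter-top gas hob: fixed steel box 440 mm deep (x) by 520 mm wide (y), flat deck 80 mm above the counter with a 6 mm rim round its edge, four black tap knobs on the face towards the robot. Origin at the centre of its underside, on the counter; x points away from the robot, y to the left. Four identical burners stand on the deck, 160 mm apart in depth, 210 mm in width, without pan supports.
- burner_near_right (a point): centre of the nearer right burner (seen from the robot) in the plane of its flat top, 106 mm above the counter, where a seated cap's origin belongs. All four burners: an aluminium crown 88 mm in diameter, its top 26 mm above the deck, with a round recess 70 mm wide and 8 mm deep inside a flat ring 9 mm wide
- burner_near_left (a point): centre of the nearer left burner, likewise in the plane of its flat top. On any burner: A seated cap lies level with its spigot in the recess and has up to 2 mm of sideways play.
- burner_far_right (a point): centre of the farther right burner, likewise in the plane of its flat top. On any burner: A cap off its seat is shifted 5 to 9 mm sideways and tilts about 0.1 rad, its high side towards the shift. Pressed on that side 30 to 35 mm from its centre it rocks: with 3 to 8 N the rim there dips 2 mm, the opposite rim rises 5 mm, and it falls back when let go.
- burner_far_left (a point): centre of the farther left burner, likewise in the plane of its flat top. On any burner: A cap off its seat that is pushed on the edge of its disc towards the burner's centre (1 to 5 N) slides along and drops in by itself.
- cap_a: one of four identical loose burner caps, on any of the burners: black cast-iron disc 88 mm wide, 9 mm thick, 0.3 to 0.5 kg, with a round spigot under it 66 mm wide and 5 mm deep. Origin on its axis, in the underside of the disc, which rests on the crown; its top is 9 mm higher.
- cap_b: one of four identical loose burner caps, on any of the burners: black cast-iron disc 88 mm wide, 9 mm thick, 0.3 to 0.5 kg, with a round spigot under it 66 mm wide and 5 mm deep. Origin on its axis, in the underside of the disc, which rests on the crown; its top is 9 mm higher.
- cap_c: one of four identical loose burner caps, on any of the burners: black cast-iron disc 88 mm wide, 9 mm thick, 0.3 to 0.5 kg, with a round spigot under it 66 mm wide and 5 mm deep. Origin on its axis, in the underside of the disc, which rests on the crown; its top is 9 mm higher.
- cap_d: one of four identical loose burner caps, on any of the burners: black cast-iron disc 88 mm wide, 9 mm thick, 0.3 to 0.5 kg, with a round spigot under it 66 mm wide and 5 mm deep. Origin on its axis, in the underside of the disc, which rests on the crown; its top is 9 mm higher.
- salt_pot: squat lidded steel salt pot standing on the hob between the burners, 51 mm wide, 43 mm tall; origin at the centre of its foot. Not part of the job.
- wire_brush: small flat brass-wire cleaning brush, wooden handle, 150 x 26 x 18 mm, lying across the near edge of the hob's deck; origin at its middle, on its underside. Not part of the job.
- gas_lighter: long-nosed gas lighter lying on the counter to the right, 205 x 22 x 18 mm; origin under the root of its nozzle. Not part of the job.
- saucepan: small steel saucepan on the counter to the right, 160 mm wide, 75 mm tall with a 150 mm straight handle; origin at the centre of its bottom. Not part of the job.
- oil_bottle: green glass bottle standing on the counter to the left, 64 mm wide, 190 mm tall; origin at the centre of its foot. Not part of the job.
- spatula: spatula, 260 mm long, lying on the counter to the right; origin at its middle. Not part of the job.
- mug: white mug standing on the counter to the left, 80 mm wide, 90 mm tall; origin at the centre of its foot. Not part of the job.
There are look-alikes about, which are no part of the job. Leave any green or white look-alike of the cap_a alone.

How it is judged:
On the way:
1. the loose cap is rocked under a fingertip: while still off its seat, it tips away from its resting tilt of about 0.1 rad (to under 0.065 or over 0.11 rad) (((contact force between the fingers and cap_a above 0.5 N and z of cap_a in the frame of hob above 0.109 m and (angle between cap_a's own z axis and vertical below 0.065 rad or angle between cap_a's own z axis and vertical above 0.11 rad)) or (contact force between the fingers and cap_b above 0.5 N and z of cap_b in the frame of hob above 0.109 m and (angle between cap_b's own z axis and vertical below 0.065 rad or angle between cap_b's own z axis and vertical above 0.11 rad)) or (contact force between the fingers and cap_c above 0.5 N and z of cap_c in the frame of hob above 0.109 m and (angle between cap_c's own z axis and vertical below 0.065 rad or angle between cap_c's own z axis and vertical above 0.11 rad)) or (contact force between the fingers and cap_d above 0.5 N and z of cap_d in the frame of hob above 0.109 m and (angle between cap_d's own z axis and vertical below 0.065 rad or angle between cap_d's own z axis and vertical above 0.11 rad)))), for 0.04 s.
At the end, for the whole second after the job is handed in: all four caps rest level (within 0.025 rad) and fully down on their burner crowns (origin 106 mm above the counter, within 1.5 mm), at rest (z of cap_a in the frame of hob between 0.1045 and 0.1075 m and angle between each of cap_a, cap_b, cap_c, cap_d's own z axis and vertical below 0.025 rad and linear speed of each of cap_a, cap_b, cap_c, cap_d below 0.01 m/s and z of cap_b in the frame of hob between 0.1045 and 0.1075 m and z of cap_c in the frame of hob between 0.1045 and 0.1075 m and z of cap_d in the frame of hob between 0.1045 and 0.1075 m); the robot touches nothing.
It fails at once if a cap is lifted (more than 15 mm above its seat) or knocked off its burner (z of any of cap_a, cap_b, cap_c, cap_d in the frame of hob above 0.121 m or z of any of cap_a, cap_b, cap_c, cap_d in the frame of hob below 0.1 m).
It fails at once if one of the other things is shifted by more than 15 mm (distance of any of salt_pot, wire_brush, gas_lighter, saucepan, oil_bottle, spatula, mug from where it was at the start of the episode above 0.015 m).
It also fails if it takes over 67 s, if anything falls off the work surface, if the arm or the gripper's body presses on something with over 40 N, if the wrist force passes 120 N, or if a joint passes its speed limit or range.

## Robot

A 6-joint arm with a two-finger parallel gripper is mounted at the origin on the work surface. World frame = base frame: x ahead of the robot, y to its left, z up, the work surface at z = 0. Lengths are in m, angles in rad, forces in N, time in s.
With the tool pointing down it reaches from about 0.425 to 0.95 m from the base axis. Payload 3.5 kg.
Tool frame: the origin (TCP) lies midway between the tips of the shut fingers; the grasp point (between the pads) lies 19 mm behind it; x points along the fingers, y is the direction in which the jaws open and shut, and the axes are right-handed (so a half turn about x gives the same grasp; the last joint's range is limited). The gripper opens to 85 mm and grips with 20 to 120 N. Pads are 22 mm wide; open, the fingers measure 114 mm over their backs; the gripper's body (76 mm by 85 mm) begins 54 mm behind the grasp point. The pads swing forward as they close: fully open they stand 13 mm farther back than shut.
Start: joints at [-1.475, 0.286, 1.577, -0, 1.279, -0.15], TCP at [0.164, -0.655, 0.231] pointing down, gripper open.
Joint ranges: [-2.77, 2.77], [-0.9, 2.22], [0.21, 2.48], [-1.53, 4.67], [0.24, 2.81], [-2.84, 2.84]. Speed limits (rad/s): [2.79, 2.79, 3.14, 3.14, 3.14, 3.14].

## Interface

Orientations are given as a unit quaternion [x, y, z, w].
In Python, from plant import ctrl, vision gives the robot as it stands. The module is installed in compiled form; this text tells all that it offers.
- The arm moves only by the tool play_rows, never from a script. Its arguments are lists of equal length, an entry for each row: "claw": the closure in counts, from 0 (fully open) to 255 (shut); "travel": the shift along the tool's x, y, z in m, a list of three; "dr": the turn, a rotation vector about the tool's x, y, z in rad, a list of three. In form: {"claw": [claw, ...], "travel": [[tx, ty, tz], ...], "dr": [[wx, wy, wz], ...]}. A call has 1 to 20 rows; each row is the pose to reach, as a shift and turn from the pose measured when the call began, along the tool's axes at that moment; what a row does not reach only later rows make up. A row lasts 1/10 s, in which the tool goes at most 50 mm and 8.59 degrees, less where a joint would pass 70% of its speed; a pose out of reach is approached as far as the arm can. A call with a gripper value outside its range is refused whole. The fingers move at their own pace and stop on an object; "force" is the grip in N (left out, the last holds). Time passes only in rows, so rows that repeat a pose let the fingers close. It gives the time, the measured TCP pose, the force and the opening at its end, in the units of the state.
- ctrl.get_state(): the state, without advancing time (a new reading comes with each control period).
- vision.read_camera(name): name is "scene" or "top" or "wrist"; returns a dict with "img" (400x640x3 uint8, red, green, blue), "range_z" (400x640 float32, m along the optical axis (not along the pixel's ray), 0 where there is no reading), "K" (3x3 intrinsics, pixels), "world_to_cam" (4x4, takes a point from world to camera coordinates). Camera axes: x right, y up, looking along -z (the intrinsics and any distortion apply to the point x, -y, -z); pixel columns grow to the right and rows downward; lengths in m; the calibration is good to about 2 mm. The wrist camera is an equidistant fisheye: a pixel r from the principal point sees the ray r / f radians off the axis. A picture is of the moment at which its call begins.
- ctrl.sign_off(): hands the job in, once; it reports no verdict.
The state is a dict: "time": time; "qpos": joint angles; "dq": joint speeds; "joint_efforts": joint torques, N m; "eef_pos": TCP position; "tcp_rot": TCP orientation; "contact_force": force on the tool from outside, world axes, zero at the start; "wrist_torque": the same for the moment, N m; "opening": opening from 0.0 (shut) to 1.0 (fully open).
Only numpy, scipy, OpenCV 4.12 (cv2) and the standard library are available. Lean on these libraries where they do the work, as an engineer would, in place of code of your own. Each camera call takes 0.05 s, during which the arm holds its last target.

## Working session

There is one attempt and no reset: what is moved stays moved. The work goes in short steps, Python scripts to look and compute and a tool call to move; the robot and the scene stay as the last step left them, time stands still between calls to the robot, and variables do not carry over. Pictures are saved under pics/ and viewed, and the job is handed in when it is done.

Besides the shell and the picture viewer there is one more tool, called after ">>>" by a JSON object that holds its "method" and its "body", one argument or row to a line. play_rows: Moves the arm, as the interface text tells. Its arguments: {"type":"object","properties":{"claw":{"type":"array","items":{"type":"number"}},"travel":{"type":"array","items":{"type":"array","items":{"type":"number"}}},"dr":{"type":"array","items":{"type":"array","items":{"type":"number"}}},"force":{"type":"number"}},"required":["claw","travel","dr"]}

```bash
mkdir -p pics; cat > h.py <<'E'
import numpy as np, cv2
from plant import ctrl, vision
def snap(n,tag):
    d=vision.read_camera(n); cv2.imwrite(f'pics/{tag}.png',d['img'][:,:,::-1]); np.savez(f'pics/{tag}.npz',**d); return d
def pt(d,u,v,z=None):
    K=d['K'];T=np.linalg.inv(d['world_to_cam'])
    z=d['range_z'][int(v),int(u)] if z is None else z
    p=np.array([(u-K[0,2])/K[0,0]*z,-(v-K[1,2])/K[1,1]*z,-z,1]); return (T@p)[:3]
def onplane(d,u,v,h):
    T=np.linalg.inv(d['world_to_cam']);o=T[:3,3];p=pt(d,u,v,1.0);r=p-o;return o+r*(h-o[2])/r[2]
E
python3 - <<'E'
from h import *
for n in ('scene','top'): 
    d=snap(n,n+'0'); print(d['K'],d['world_to_cam'])
print(ctrl.get_state())
E
```

```text
[[414.10340961   0.         314.3735365 ]
 [  0.         414.10340961 196.75988851]
 [  0.           0.           1.        ]] [[ 0.5969589   0.80211144 -0.01604091 -0.29544773]
 [-0.49141809  0.38138846  0.7829758   0.17183862]
 [ 0.63415166 -0.45952158  0.62184531 -2.0107473 ]
 [ 0.          0.          0.          1.        ]]
[[480.62272972   0.         321.39829929]
 [  0.         480.62272972 193.42857158]
 [  0.           0.           1.        ]] [[ 8.25171550e-03 -9.99965887e-01 -3.65633142e-04  6.80522018e-03]
 [ 9.90401642e-01  8.12233941e-03  1.37980492e-01 -5.23373399e-01]
 [-1.37972815e-01 -1.50069942e-03  9.90434879e-01 -1.49751014e+00]
 [ 0.00000000e+00  0.00000000e+00  0.00000000e+00  1.00000000e+00]]
{'time': 0.1, 'qpos': array([-1.47501290e+00,  2.87134432e-01,  1.57806499e+00, -1.70718819e-05,
        1.27863042e+00, -1.49975956e-01]), 'dq': array([ 2.71456663e-04, -2.83477326e-03, -3.63442655e-03,  5.10680248e-05,
        1.55650727e-03, -2.39824754e-05]), 'joint_efforts': array([ 1.87075457e-03, -4.07294261e+01, -2.93697077e+01, -4.55002657e-05,
        3.42008367e-03,  1.34817213e-05]), 'eef_pos': array([ 0.16420356, -0.65408737,  0.23002866]), 'tcp_rot': array([ 0.70179005,  0.08746307, -0.70175874,  0.08588141]), 'contact_force': array([ 0.39896658, -0.70159208, -0.05360042]), 'wrist_torque': array([ 0.00160711, -0.0011854 , -0.01384392]), 'opening': 1.0036369763485367}
```

View pics/scene0.png

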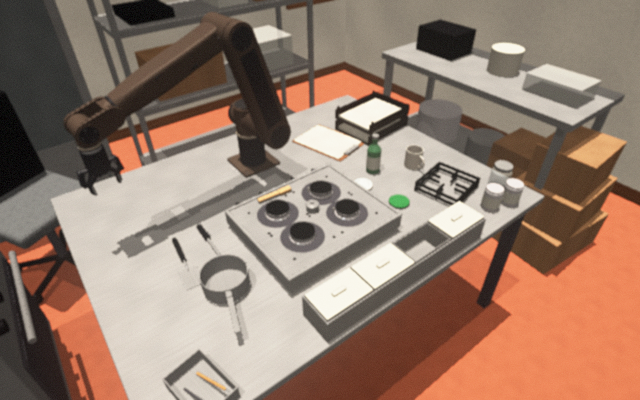

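View pics/top0.png

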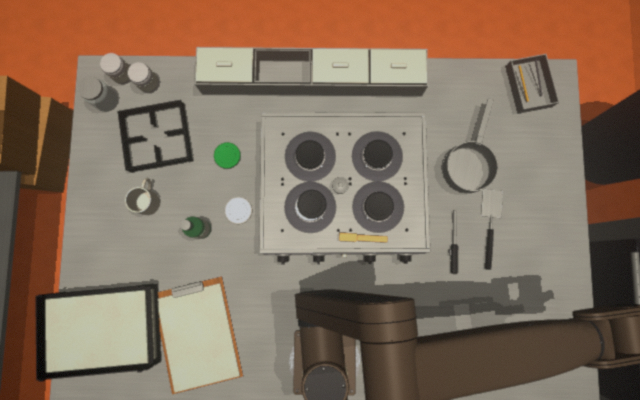

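The scene view shows the hob at about (313,215). In the top view the four caps are at about (310,154), (379,154), (311,204) and (379,205), with the salt pot at (340,185) and the brush at (362,238). Next I'll enlarge the caps and fit their depth.

```bash
python3 - <<'E'
from h import *
d=dict(np.load('pics/top0.npz'))
im=d['img'][:,:,::-1]
cv2.imwrite('pics/topz.png',cv2.resize(im[110:265,255:435],None,fx=4,fy=3.85,interpolation=cv2.INTER_CUBIC)[:600])
s=dict(np.load('pics/scene0.npz'))
cv2.imwrite('pics/scz.png',cv2.resize(s['img'][160:290,220:405,::-1],None,fx=4,fy=4,interpolation=cv2.INTER_CUBIC))
for nm,dd in (('top',d),('scene',s)):
    h,w=dd['range_z'].shape; K=dd['K'];T=np.linalg.inv(dd['world_to_cam'])
    u,v=np.meshgrid(np.arange(w),np.arange(h));z=dd['range_z']
    P=np.stack([(u-K[0,2])/K[0,0]*z,-(v-K[1,2])/K[1,1]*z,-z,np.ones_like(z)],-1)@T.T
    P=P[...,:3]; np.save(f'pics/{nm}P.npy',P)
P=np.load('pics/topP.npy')
hs=P[110:260,255:435]; m=(hs[...,2]>.07)&(hs[...,2]<.1); print(hs[m].min(0),hs[m].max(0),np.median(hs[m],0))
for nm in('top','scene'):
  P=np.load(f'pics/{nm}P.npy')
  m=(P[...,2]>.107)&(P[...,2]<.14)&(P[...,0]>.35)&(P[...,0]<.95)&(P[...,1]>-.3)&(P[...,1]<.3)
  n,L,st,c=cv2.connectedComponentsWithStats(m.astype(np.uint8))
  for i in range(1,n):
    if st[i,4]<60: continue
    q=P[L==i]; ctr=(q.min(0)+q.max(0))/2
    A=np.c_[q[:,:2]-q[:,:2].mean(0),np.ones(len(q))]
    w=np.linalg.lstsq(A,q[:,2],rcond=None)[0]
    print(nm,st[i],q.mean(0).round(4),ctr.round(4),'slope',w.round(3),'res',np.std(A@w-q[:,2]).round(4))
E
```

```text
[ 0.3149548  -0.31970984  0.07002924] [0.78107889 0.20409391 0.09995429] [ 0.54969393 -0.05898753  0.08072163]
top [387  58  22  13 102] [ 0.9241 -0.2287  0.1125] [ 0.928  -0.2256  0.1133] slope [-0.146  0.02   0.113] res 0.0033
top [328  60  24  12 101] [ 0.9224 -0.0421  0.1119] [ 0.922  -0.0428  0.113 ] slope [-0.027 -0.012  0.112] res 0.0031
top [296 140  28  29 626] [0.6344 0.0483 0.1142] [0.6349 0.0487 0.1149] slope [-0.003  0.004  0.114] res 0.003
top [364 140  29  28 635] [ 0.6375 -0.1613  0.1144] [ 0.6381 -0.1613  0.117 ] slope [ 0.003 -0.009  0.114] res 0.0032
top [332 177  17  16 205] [ 0.5397 -0.0453  0.1138] [ 0.5408 -0.0454  0.1174] slope [ 0.02  -0.009  0.114] res 0.0039
top [296 190  30  31 681] [0.4796 0.0415 0.1178] [0.4773 0.0437 0.1183] slope [ 0.067 -0.073  0.118] res 0.0033
top [365 192  29  29 662] [ 0.4764 -0.1626  0.1144] [ 0.4762 -0.1633  0.1152] slope [0.006 0.006 0.114] res 0.0031
scene [310 180  22  15 243] [0.4876 0.0382 0.1192] [0.4822 0.0399 0.1173] slope [ 0.006 -0.039  0.119] res 0.0039
scene [266 199  23  17 303] [ 0.484  -0.1648  0.1152] [ 0.4792 -0.1649  0.1142] slope [-0.012  0.011  0.115] res 0.0027
scene [306 199  13  10  95] [ 0.5465 -0.0478  0.1147] [ 0.5427 -0.0448  0.1181] slope [-0.009 -0.001  0.115] res 0.0045
scene [336 198  23  17 304] [0.6409 0.0464 0.1153] [0.6365 0.0481 0.1147] slope [-0.011  0.023  0.115] res 0.0027
scene [431 216  26  15 109] [0.9174 0.2647 0.1087] [0.9107 0.2666 0.1099] slope [0.004 0.004 0.109] res 0.0013
scene [290 221  25  19 363] [ 0.6441 -0.1629  0.1155] [ 0.6412 -0.1588  0.115 ] slope [-0.021  0.012  0.115] res 0.0026
scene [369 247  36  26 237] [ 0.9176 -0.0262  0.1102] [ 0.9112 -0.0215  0.1129] slope [ 0.042 -0.026  0.11 ] res 0.0029
scene [325 276  24  30 197] [ 0.9232 -0.2314  0.1107] [ 0.9109 -0.2368  0.1138] slope [0.057 0.038 0.111] res 0.0033
```

View pics/topz.png

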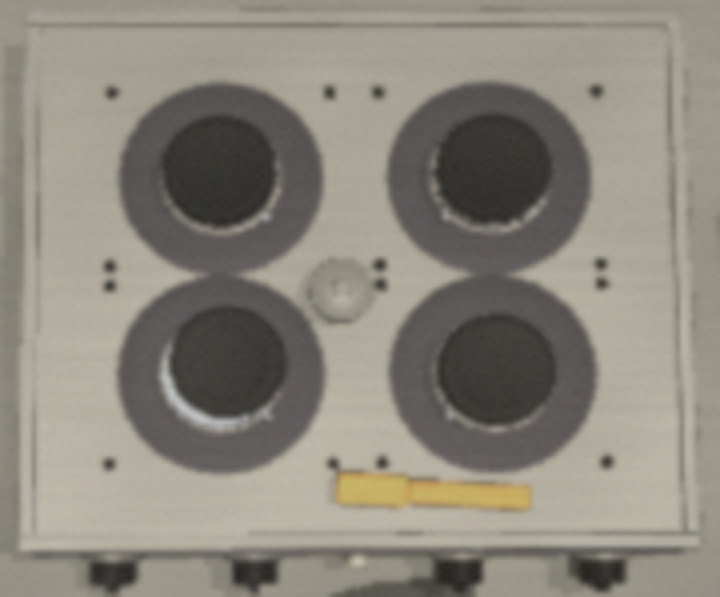

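View pics/scz.png

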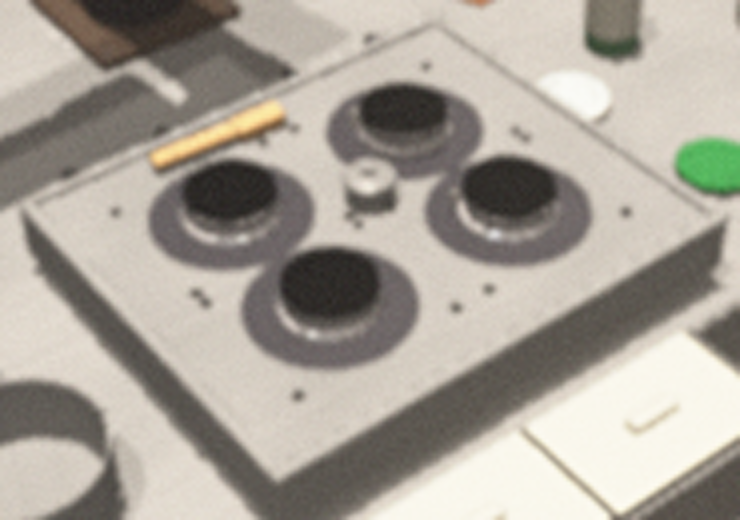

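The near-left cap is the one off its seat: it slopes about 0.1 rad, high towards (+x,−y), and a bright crescent of the crown shows at its lower left (185,385 in the zoom). I'll refine the burner centre from the grey rings and work out the moves.

```bash
cat >> h.py <<'E'
from scipy.spatial.transform import Rotation as R
def rel(targets,yaw=None):
    """targets: world xyz list; yaw: world angle of tool y axis (tool x down)"""
    s=ctrl.get_state();R0=R.from_quat(s['tcp_rot'])
    if yaw is None: rv=np.zeros(3)
    else:
        x=np.array([0,0,-1.]);y=np.array([np.cos(yaw),np.sin(yaw),0]);z=np.cross(x,y)
        rv=(R0.inv()*R.from_matrix(np.c_[x,y,z])).as_rotvec()
    print('pos',s['eef_pos'].round(4),'F',s['contact_force'].round(2),'t',s['time'],'dr',rv.round(3))
    print('axes\n',R0.as_matrix().round(3))
    for t in targets: print(t,'->',R0.inv().apply(np.array(t)-s['eef_pos']).round(4))
E
python3 - <<'E'
from h import *
d=dict(np.load('pics/top0.npz'))
g=d['img'].astype(float); 
# grey rings: darker than the deck
lum=g.mean(-1); 
m=((lum<130)).astype(np.uint8); m[:112]=0;m[248:]=0;m[:,:268]=0;m[:,422:]=0
m[228:245,335:395]=0
m=cv2.morphologyEx(m,cv2.MORPH_OPEN,np.ones((5,5)))
for box in ((280,340,128,182),(280,340,178,236),(345,410,128,182),(345,410,178,236)):
    u0,u1,v0,v1=box; mm=np.zeros_like(m);mm[v0:v1,u0:u1]=m[v0:v1,u0:u1]
    c=max(cv2.findContours(mm,cv2.RETR_EXTERNAL,cv2.CHAIN_APPROX_NONE)[0],key=len)
    mu=cv2.minEnclosingCircle(c); e=cv2.fitEllipse(c); print(box,e, onplane(d,*e[0],.08).round(4))
for a in range(45,46):
    rel([(.45,-.40,.23),(.504,.017,.2)],yaw=-np.pi/4)
    rel([],yaw=-3*np.pi/4); rel([],yaw=np.pi/4)
E
```

```text
(280, 340, 128, 182) ((309.81549072265625, 156.03262329101562), (49.69932556152344, 50.41006851196289), 91.11644744873047) [0.6352 0.0483 0.08  ]
(280, 340, 178, 236) ((309.71478271484375, 205.53213500976562), (50.20424270629883, 54.187095642089844), 0.8197569251060486) [0.4792 0.0468 0.08  ]
(345, 410, 128, 182) ((376.86181640625, 155.8277130126953), (49.70917510986328, 50.49224853515625), 119.8714828491211) [ 0.6376 -0.1618  0.08  ]
(345, 410, 178, 236) ((377.72174072265625, 204.1562042236328), (50.453575134277344, 51.65192413330078), 134.3525390625) [ 0.4852 -0.1632  0.08  ]
pos [ 0.1642 -0.6541  0.23  ] F [ 0.4  -0.7  -0.05] t 0.1 dr [-0.54  -0.001  0.002]
axes
 [[-0.     0.243 -0.97 ]
 [ 0.002 -0.97  -0.243]
 [-1.    -0.002 -0.   ]]
(0.45, -0.4, 0.23) -> [ 0.0005 -0.1769 -0.339 ]
(0.504, 0.017, 0.2) -> [ 0.0314 -0.5682 -0.4929]
pos [ 0.1642 -0.6541  0.23  ] F [ 0.4  -0.7  -0.05] t 0.1 dr [1.031e+00 1.000e-03 2.000e-03]
axes
 [[-0.     0.243 -0.97 ]
 [ 0.002 -0.97  -0.243]
 [-1.    -0.002 -0.   ]]
pos [ 0.1642 -0.6541  0.23  ] F [ 0.4  -0.7  -0.05] t 0.1 dr [-2.11e+00 -3.00e-03  1.00e-03]
axes
 [[-0.     0.243 -0.97 ]
 [ 0.002 -0.97  -0.243]
 [-1.    -0.002 -0.   ]]
```

>>> {"method": "play_rows", "body": {
  "claw": [255, 255, 255, 255, 255, 255, 255, 255, 255, 255, 255, 255, 255, 255, 255, 255, 255, 255, 255, 255],
  "force": 40,
  "travel": [
    [0, -0.177, -0.339],
    [0, -0.177, -0.339],
    [0, -0.177, -0.339],
    [0, -0.177, -0.339],
    [0, -0.177, -0.339],
    [0, -0.177, -0.339],
    [0, -0.177, -0.339],
    [0, -0.177, -0.339],
    [0.02, -0.562, -0.489],
    [0.02, -0.562, -0.489],
    [0.02, -0.562, -0.489],
    [0.02, -0.562, -0.489],
    [0.02, -0.562, -0.489],
    [0.02, -0.562, -0.489],
    [0.02, -0.562, -0.489],
    [0.02, -0.562, -0.489],
    [0.02, -0.562, -0.489],
    [0.02, -0.562, -0.489],
    [0.02, -0.562, -0.489],
    [0.02, -0.562, -0.489]
  ],
  "dr": [
    [0, 0, 0],
    [0, 0, 0],
    [0, 0, 0],
    [0, 0, 0],
    [0, 0, 0],
    [0, 0, 0],
    [0, 0, 0],
    [0, 0, 0],
    [-0.54, 0, 0],
    [-0.54, 0, 0],
    [-0.54, 0, 0],
    [-0.54, 0, 0],
    [-0.54, 0, 0],
    [-0.54, 0, 0],
    [-0.54, 0, 0],
    [-0.54, 0, 0],
    [-0.54, 0, 0],
    [-0.54, 0, 0],
    [-0.54, 0, 0],
    [-0.54, 0, 0]
  ]
}}

```text
time: 2.1
eef_pos: [0.5018, 0.0085, 0.2114]
tcp_rot: [0.654, 0.271, -0.653, 0.269]
contact_force: [-0.0, -1.2, -0.4]
opening: 0.003
```

```bash
python3 - <<'E'
from h import *
rel([(.499,.022,.135),(.499,.022,.125),(.499,.022,.120)],yaw=-np.pi/4)
print(ctrl.get_state()['qpos'],ctrl.get_state()['opening'])
d=snap('wrist','w1'); print(d['K'],np.linalg.inv(d['world_to_cam']).round(4))
E
```

```text
pos [0.5018 0.0085 0.2114] F [-0.05 -1.21 -0.37] t 2.1 dr [-0.002 -0.001  0.001]
axes
 [[-0.     0.706 -0.708]
 [ 0.002 -0.708 -0.706]
 [-1.    -0.001 -0.001]]
(0.499, 0.022, 0.135) -> [ 0.0764 -0.0114 -0.0075]
(0.499, 0.022, 0.125) -> [ 0.0864 -0.0114 -0.0075]
(0.499, 0.022, 0.12) -> [ 0.0914 -0.0114 -0.0075]
[-1.86310927e-01 -8.31097291e-02  2.01416444e+00  1.71141802e-03
  1.21117728e+00  6.00113649e-01] 0.0032945171741392216
[[309.70691629   0.         325.28837498]
 [  0.         309.70691629 194.55817696]
 [  0.           0.           1.        ]] [[ 0.7065  0.6754  0.2112  0.5551]
 [-0.7077  0.6747  0.2096  0.0619]
 [-0.001  -0.2975  0.9547  0.3543]
 [ 0.      0.      0.      1.    ]]
```

View pics/w1.png

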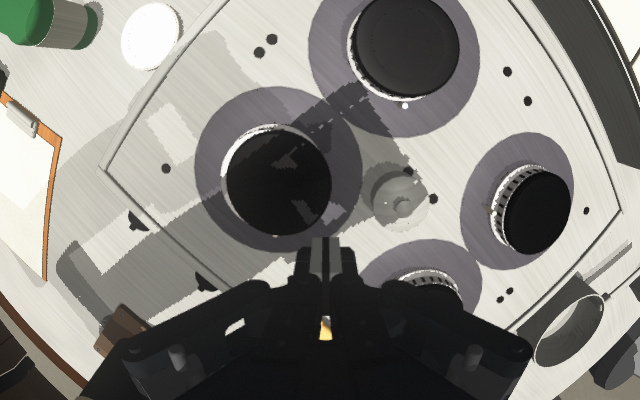

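The wrist view shows the near-left cap at about (279,180) with the crown exposed on its upper-left at (240,150). I'll measure its centre and tilt from this view.

```bash
python3 - <<'E'
from h import *
d=dict(np.load('pics/w1.npz'));K=d['K'];T=np.linalg.inv(d['world_to_cam']);f=K[0,0]
u,v=np.meshgrid(np.arange(640),np.arange(400));a=u-K[0,2];b=v-K[1,2];r=np.hypot(a,b)+1e-9
th=r/f;z=d['range_z'];k=np.tan(th)/r
P=np.stack([a*k*z,-b*k*z,-z,np.ones_like(z)],-1)@T.T;P=P[...,:3]
dk=d['img'].max(-1)<75
for nm,(cu,cv_),hw in (('NL',(279,180),55),('FL',(408,45),55)):
  m=(np.hypot(u-cu,v-cv_)<hw+8)&(P[...,2]>.108)&(P[...,2]<.13)&(v<235)
  n,L=cv2.connectedComponents(m.astype(np.uint8)); q=P[m]
  A=np.c_[q[:,:2]-q[:,:2].mean(0),np.ones(len(q))]
  for _ in range(3):
    w=np.linalg.lstsq(A,q[:,2],rcond=None)[0];rr=A@w-q[:,2];g=abs(rr)<2*rr.std();q=q[g];A=A[g]
  print(nm,len(q),'slope',w.round(3),rr.std().round(4),q.min(0).round(4),q.max(0).round(4),((q.min(0)+q.max(0))/2).round(4),cv2.minEnclosingCircle((q[:,:2]*1000).astype(np.float32)))
E
```

```text
NL 7814 slope [ 0.061 -0.069  0.119] 0.0007 [ 0.4373 -0.0006  0.1138] [0.5241 0.0868 0.1239] [0.4807 0.0431 0.1189] ((480.8104248046875, 43.30878829956055), 43.988704681396484)
FL 7672 slope [ 0.    -0.001  0.115] 0.0007 [0.5911 0.0074 0.1134] [0.6777 0.0945 0.1163] [0.6344 0.0509 0.1148] ((634.5985107421875, 50.701236724853516), 43.802146911621094)
```

The two views agree: the cap centre is at (0.481,0.043), slope is (0.061,−0.069), and the top rim's high side is at z≈0.123. Next I'll press there.

>>> {"method": "play_rows", "body": {
  "claw": [255, 255, 255, 255, 255, 255],
  "travel": [
    [0.02, -0.011, -0.007],
    [0.05, -0.011, -0.007],
    [0.075, -0.011, -0.007],
    [0.084, -0.011, -0.007],
    [0.084, -0.011, -0.007],
    [0.084, -0.011, -0.007]
  ],
  "dr": [
    [0, 0, 0],
    [0, 0, 0],
    [0, 0, 0],
    [0, 0, 0],
    [0, 0, 0],
    [0, 0, 0]
  ]
}}

```text
time: 2.75
eef_pos: [0.4999, 0.0205, 0.1286]
tcp_rot: [0.654, 0.27, -0.653, 0.269]
contact_force: [0.8, 0.1, 0.3]
opening: 0.003
```

>>> {"method": "play_rows", "body": {
  "claw": [255, 255, 255, 255, 255, 255],
  "travel": [
    [0.001, 0, 0],
    [0.002, 0, 0],
    [0.003, 0, 0],
    [0.004, 0, 0],
    [0.004, 0, 0],
    [0.004, 0, 0]
  ],
  "dr": [
    [0, 0, 0],
    [0, 0, 0],
    [0, 0, 0],
    [0, 0, 0],
    [0, 0, 0],
    [0, 0, 0]
  ]
}}

```text
time: 3.35
eef_pos: [0.4998, 0.0206, 0.1245]
tcp_rot: [0.654, 0.27, -0.653, 0.269]
contact_force: [0.1, 0.1, -0.9]
opening: 0.002
```

>>> {"method": "play_rows", "body": {
  "claw": [255, 255, 255, 255, 255],
  "travel": [
    [0.001, 0, 0],
    [0.002, 0, 0],
    [0.002, 0, 0],
    [0.002, 0, 0],
    [0.002, 0, 0]
  ],
  "dr": [
    [0, 0, 0],
    [0, 0, 0],
    [0, 0, 0],
    [0, 0, 0],
    [0, 0, 0]
  ]
}}

```text
time: 3.85
eef_pos: [0.4999, 0.0206, 0.1226]
tcp_rot: [0.654, 0.27, -0.653, 0.269]
contact_force: [0.0, -0.5, -0.5]
opening: -0.004
```

>>> {"method": "play_rows", "body": {
  "claw": [255, 255, 255, 255],
  "travel": [
    [0.001, 0, 0],
    [0.001, 0, 0],
    [0.001, 0, 0],
    [0.001, 0, 0]
  ],
  "dr": [
    [0, 0, 0],
    [0, 0, 0],
    [0, 0, 0],
    [0, 0, 0]
  ]
}}

```text
time: 4.25
eef_pos: [0.5001, 0.0205, 0.1218]
tcp_rot: [0.654, 0.27, -0.653, 0.269]
contact_force: [-0.1, -0.5, 1.4]
opening: -0.003
```

>>> {"method": "play_rows", "body": {
  "claw": [255, 255, 255, 255],
  "travel": [
    [0.001, 0, 0],
    [0.001, 0, 0],
    [0.001, 0, 0],
    [0.001, 0, 0]
  ],
  "dr": [
    [0, 0, 0],
    [0, 0, 0],
    [0, 0, 0],
    [0, 0, 0]
  ]
}}

```text
time: 4.65
eef_pos: [0.5004, 0.0203, 0.1211]
tcp_rot: [0.655, 0.27, -0.653, 0.27]
contact_force: [0.8, -1.5, 3.0]
opening: 0.005
```

Contact: the force is rising. I'll press a little further.

>>> {"method": "play_rows", "body": {
  "claw": [255, 255, 255, 255, 255],
  "travel": [
    [0.0015, 0, 0],
    [0.0015, 0, 0],
    [0.0015, 0, 0],
    [0.0015, 0, 0],
    [0.0015, 0, 0]
  ],
  "dr": [
    [0, 0, 0],
    [0, 0, 0],
    [0, 0, 0],
    [0, 0, 0],
    [0, 0, 0]
  ]
}}

```text
time: 5.15
eef_pos: [0.5008, 0.02, 0.1201]
tcp_rot: [0.655, 0.269, -0.652, 0.27]
contact_force: [-0.1, -2.9, 4.2]
opening: -0.003
```

```bash
cat >> h.py <<'E'
def wcap(tag,cu,cv_,hw=63,vmax=235,zr=(.108,.13)):
  d=snap('wrist',tag);K=d['K'];T=np.linalg.inv(d['world_to_cam']);f=K[0,0]
  u,v=np.meshgrid(np.arange(640),np.arange(400));a=u-K[0,2];b=v-K[1,2];r=np.hypot(a,b)+1e-9
  z=d['range_z'];k=np.tan(r/f)/r
  P=(np.stack([a*k*z,-b*k*z,-z,np.ones_like(z)],-1)@T.T)[...,:3]
  q=P[(P[...,2]>zr[0])&(P[...,2]<zr[1])&(np.hypot(P[...,0]-cu,P[...,1]-cv_)<.05)]
  A=np.c_[q[:,:2]-[cu,cv_],np.ones(len(q))]
  for _ in range(4):
    w=np.linalg.lstsq(A,q[:,2],rcond=None)[0];rr=A@w-q[:,2];g=abs(rr)<2*rr.std()+.0003;q=q[g];A=A[g]
  print(tag,len(q),'slope',w.round(3),'tilt',np.hypot(*w[:2]).round(3),'sd',rr.std().round(4),cv2.minEnclosingCircle((q[:,:2]*1000).astype(np.float32)))
E
python3 - <<'E'
from h import *
wcap('w2',.481,.043)
print(ctrl.get_state()['contact_force'])
E
```

```text
w2 13369 slope [0.006 0.001 0.12 ] tilt 0.006 sd 0.0007 ((481.1144714355469, 43.31047821044922), 44.137420654296875)
[-0.5230649  -2.29082369  5.30550455]
```

View pics/w2.png

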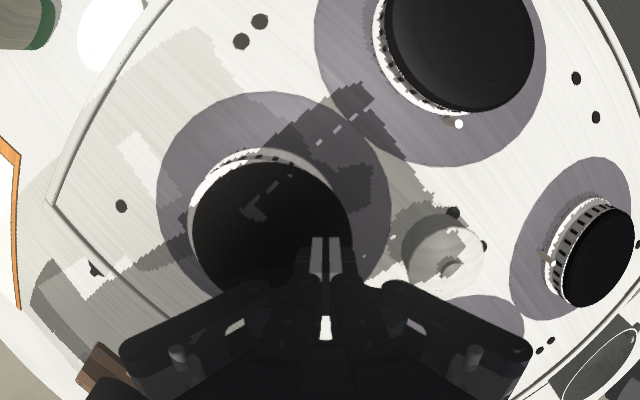

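Pressed with about 5 N, the cap's tilt went from 0.092 to 0.006 rad with its top still at 0.120, so it was rocked while off its seat. I'll release it and check.

>>> {"method": "play_rows", "body": {
  "claw": [255, 255, 255, 255, 255, 255, 255],
  "travel": [
    [-0.001, 0, 0],
    [-0.002, 0, 0],
    [-0.004, 0, 0],
    [-0.008, 0, 0],
    [-0.02, 0, 0],
    [-0.04, 0, 0],
    [-0.04, 0, 0]
  ],
  "dr": [
    [0, 0, 0],
    [0, 0, 0],
    [0, 0, 0],
    [0, 0, 0],
    [0, 0, 0],
    [0, 0, 0],
    [0, 0, 0]
  ]
}}

```text
time: 5.9
eef_pos: [0.5028, 0.0197, 0.1636]
tcp_rot: [0.657, 0.268, -0.65, 0.271]
contact_force: [0.5, 0.1, 0.2]
opening: -0.001
```

```bash
python3 - <<'E'
from h import *
wcap('w3',.481,.043)
d=dict(np.load('pics/w3.npz'));K=d['K'];T=np.linalg.inv(d['world_to_cam']);f=K[0,0]
u,v=np.meshgrid(np.arange(640),np.arange(400));a=u-K[0,2];b=v-K[1,2];r=np.hypot(a,b)+1e-9
z=d['range_z'];k=np.tan(r/f)/r
P=(np.stack([a*k*z,-b*k*z,-z,np.ones_like(z)],-1)@T.T)[...,:3]
q=P[(P[...,2]>.112)&(P[...,2]<.135)&(np.hypot(P[...,0]-.541,P[...,1]+.045)<.04)&(np.hypot(P[...,0]-.481,P[...,1]-.043)>.05)]
print('pot',len(q),q.min(0),q.max(0),cv2.minEnclosingCircle((q[:,:2]*1000).astype(np.float32)))
rel([(.530,.001,.160),(.530,.001,.111)],yaw=-np.pi/4)
E
```

```text
w3 10838 slope [ 0.059 -0.067  0.119] tilt 0.089 sd 0.0007 ((480.4332275390625, 43.417884826660156), 44.216678619384766)
pot 2322 [ 0.51818442 -0.06692701  0.11200132] [ 0.56345855 -0.0184899   0.12371712] ((540.5248413085938, -42.684349060058594), 24.26189613342285)
pos [0.5019 0.0198 0.1621] F [ 0.93  0.56 -0.05] t 5.95 dr [-0.003 -0.005 -0.006]
axes
 [[ 0.008  0.705 -0.709]
 [-0.001 -0.709 -0.705]
 [-1.     0.006 -0.005]]
(0.53, 0.001, 0.16) -> [ 0.0023  0.0331 -0.0066]
(0.53, 0.001, 0.111) -> [ 0.0513  0.0328 -0.0064]
```

View pics/w3.png

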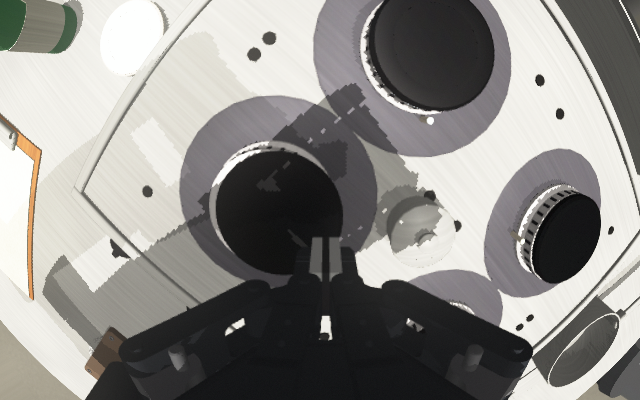

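The cap fell back to 0.089 rad when released, and the salt pot is at (0.5405,−0.043). Next I'll move beside the high edge and lower the finger.

>>> {"method": "play_rows", "body": {
  "claw": [255, 255, 255, 255, 255, 255, 255, 255],
  "travel": [
    [0, 0.033, -0.0075],
    [0, 0.033, -0.0075],
    [0, 0.033, -0.0075],
    [0.015, 0.033, -0.0075],
    [0.025, 0.033, -0.0075],
    [0.032, 0.033, -0.0075],
    [0.032, 0.033, -0.0075],
    [0.032, 0.033, -0.0075]
  ],
  "dr": [
    [0, 0, 0],
    [0, 0, 0],
    [0, 0, 0],
    [0, 0, 0],
    [0, 0, 0],
    [0, 0, 0],
    [0, 0, 0],
    [0, 0, 0]
  ]
}}

```text
time: 6.75
eef_pos: [0.5305, 0.0019, 0.1299]
tcp_rot: [0.656, 0.269, -0.651, 0.271]
contact_force: [-0.5, -0.4, 0.2]
opening: -0.001
```

```bash
python3 - <<'E'
from h import *
wcap('w4',.481,.043)
rel([(.530,.001,.111)],yaw=-np.pi/4)
d=vision.read_camera('scene');cv2.imwrite('pics/s4.png',cv2.resize(d['img'][130:250,230:390,::-1],None,fx=5,fy=5,interpolation=cv2.INTER_CUBIC))
E
```

```text
w4 11869 slope [ 0.059 -0.067  0.119] tilt 0.089 sd 0.0007 ((481.0560302734375, 43.70343780517578), 43.88490676879883)
pos [0.5309 0.0018 0.1304] F [ 0.25  0.55 -0.24] t 6.8 dr [-0.003 -0.005 -0.006]
axes
 [[ 0.008  0.705 -0.709]
 [-0.001 -0.709 -0.705]
 [-1.     0.006 -0.005]]
(0.53, 0.001, 0.111) -> [ 0.0194 -0.0002  0.0013]
```

View pics/w4.png

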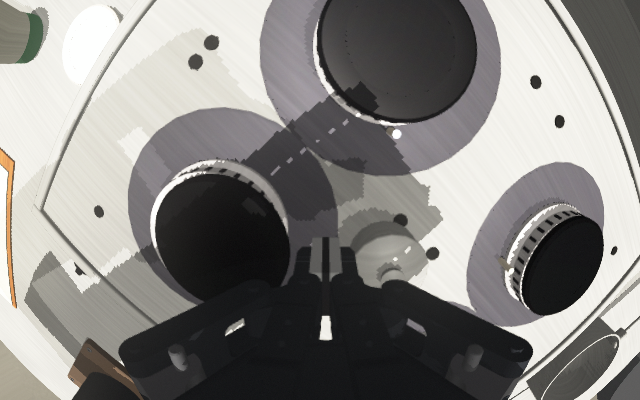

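View pics/s4.png

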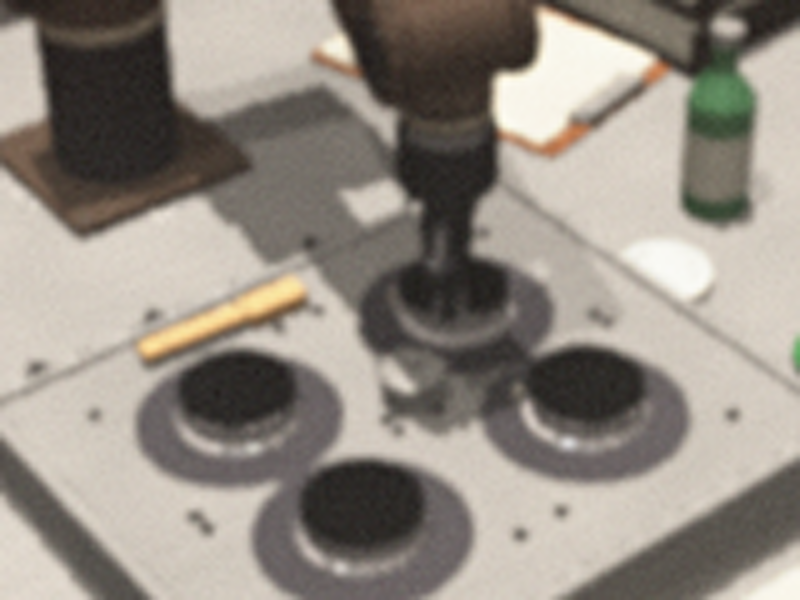

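The fingertip at (325,255) in the wrist view stands between the cap's edge (290,240) and the salt pot (385,250). I'll lower it in two steps.

>>> {"method": "play_rows", "body": {
  "claw": [255, 255, 255, 255, 255],
  "travel": [
    [0.003, 0, 0],
    [0.006, 0, 0],
    [0.009, 0, 0],
    [0.01, 0, 0],
    [0.01, 0, 0]
  ],
  "dr": [
    [0, 0, 0],
    [0, 0, 0],
    [0, 0, 0],
    [0, 0, 0],
    [0, 0, 0]
  ]
}}

```text
time: 7.35
eef_pos: [0.531, 0.0017, 0.1204]
tcp_rot: [0.656, 0.268, -0.651, 0.271]
contact_force: [0.4, -0.5, -0.0]
opening: -0.002
```

>>> {"method": "play_rows", "body": {
  "claw": [255, 255, 255, 255, 255],
  "travel": [
    [0.003, 0, 0],
    [0.006, 0, 0],
    [0.009, 0, 0],
    [0.009, 0, 0],
    [0.009, 0, 0]
  ],
  "dr": [
    [0, 0, 0],
    [0, 0, 0],
    [0, 0, 0],
    [0, 0, 0],
    [0, 0, 0]
  ]
}}

```text
time: 7.85
eef_pos: [0.531, 0.0017, 0.1112]
tcp_rot: [0.656, 0.268, -0.651, 0.271]
contact_force: [-0.6, -0.4, 0.1]
opening: -0.004
```

```bash
python3 - <<'E'
from h import *
wcap('w5',.481,.043)
rel([(.530,.001,.111)],yaw=-np.pi/4)
E
```

```text
w5 12305 slope [ 0.059 -0.066  0.119] tilt 0.088 sd 0.0007 ((481.0736999511719, 43.307289123535156), 43.82769775390625)
pos [0.5311 0.0017 0.1114] F [-0.81  0.52  0.93] t 7.9 dr [-0.003 -0.005 -0.006]
axes
 [[ 0.008  0.705 -0.709]
 [-0.001 -0.709 -0.705]
 [-1.     0.006 -0.005]]
(0.53, 0.001, 0.111) -> [ 0.0003 -0.0002  0.0013]
```

>>> {"method": "play_rows", "body": {
  "claw": [255, 255, 255, 255, 255, 255, 255, 255, 255],
  "travel": [
    [0, -0.001, 0],
    [0, -0.002, 0],
    [0, -0.003, 0],
    [0, -0.004, 0],
    [0, -0.005, 0],
    [0, -0.006, 0],
    [0, -0.007, 0],
    [0, -0.008, 0],
    [0, -0.008, 0]
  ],
  "dr": [
    [0, 0, 0],
    [0, 0, 0],
    [0, 0, 0],
    [0, 0, 0],
    [0, 0, 0],
    [0, 0, 0],
    [0, 0, 0],
    [0, 0, 0],
    [0, 0, 0]
  ]
}}

```text
time: 8.8
eef_pos: [0.5254, 0.0074, 0.1113]
tcp_rot: [0.656, 0.268, -0.651, 0.271]
contact_force: [-0.1, -0.0, 0.1]
opening: 0.004
```

```bash
python3 - <<'E'
from h import *
wcap('w6',.481,.043)
rel([(.530,.001,.111)],yaw=-np.pi/4)
E
```

```text
w6 12372 slope [ 0.06  -0.067  0.119] tilt 0.09 sd 0.0006 ((484.8794250488281, 43.43832015991211), 46.929710388183594)
pos [0.5255 0.0074 0.1114] F [-0.52 -0.93 -0.45] t 8.85 dr [-0.003 -0.005 -0.006]
axes
 [[ 0.008  0.705 -0.709]
 [-0.001 -0.709 -0.705]
 [-1.     0.006 -0.005]]
(0.53, 0.001, 0.111) -> [0.0004 0.0077 0.0013]
```

>>> {"method": "play_rows", "body": {
  "claw": [255, 255, 255, 255, 255, 255, 255],
  "travel": [
    [0, -0.001, 0],
    [0, -0.002, 0],
    [0, -0.003, 0],
    [0, -0.004, 0],
    [0, -0.005, 0],
    [0, -0.006, 0],
    [0, -0.006, 0]
  ],
  "dr": [
    [0, 0, 0],
    [0, 0, 0],
    [0, 0, 0],
    [0, 0, 0],
    [0, 0, 0],
    [0, 0, 0],
    [0, 0, 0]
  ]
}}

```text
time: 9.55
eef_pos: [0.521, 0.0118, 0.1112]
tcp_rot: [0.656, 0.269, -0.651, 0.271]
contact_force: [0.8, 0.0, -0.2]
opening: -0.001
```

```bash
python3 - <<'E'
from h import *
wcap('w7',.481,.043)
rel([(.530,.001,.111)],yaw=-np.pi/4)
E
```

```text
w7 12515 slope [ 0.046 -0.038  0.118] tilt 0.06 sd 0.0007 ((483.7990417480469, 47.19599151611328), 49.457305908203125)
pos [0.5209 0.0119 0.1112] F [ 0.18  0.22 -0.48] t 9.6 dr [-0.003 -0.005 -0.005]
axes
 [[ 0.007  0.705 -0.709]
 [-0.    -0.709 -0.705]
 [-1.     0.005 -0.005]]
(0.53, 0.001, 0.111) -> [0.0003 0.0141 0.0012]
```

The cap is sliding (tilt now 0.06 rad), so I'll continue the push.

>>> {"method": "play_rows", "body": {
  "claw": [255, 255, 255, 255, 255],
  "travel": [
    [0, -0.001, 0],
    [0, -0.002, 0],
    [0, -0.003, 0],
    [0, -0.003, 0],
    [0, -0.003, 0]
  ],
  "dr": [
    [0, 0, 0],
    [0, 0, 0],
    [0, 0, 0],
    [0, 0, 0],
    [0, 0, 0]
  ]
}}

```text
time: 10.1
eef_pos: [0.5187, 0.014, 0.1112]
tcp_rot: [0.656, 0.269, -0.651, 0.271]
contact_force: [-0.5, -0.3, -0.8]
opening: -0.002
```

```bash
python3 - <<'E'
from h import *
wcap('w8',.479,.045)
rel([(.530,.001,.111)],yaw=-np.pi/4)
E
```

```text
w8 12554 slope [0.002 0.003 0.115] tilt 0.004 sd 0.0007 ((481.1534118652344, 44.8978385925293), 47.97368240356445)
pos [0.5188 0.014  0.1112] F [ 0.33 -0.56  0.42] t 10.15 dr [-0.003 -0.005 -0.005]
axes
 [[ 0.007  0.705 -0.709]
 [-0.    -0.709 -0.705]
 [-1.     0.005 -0.005]]
(0.53, 0.001, 0.111) -> [0.0003 0.0171 0.0012]
```

View pics/w8.png

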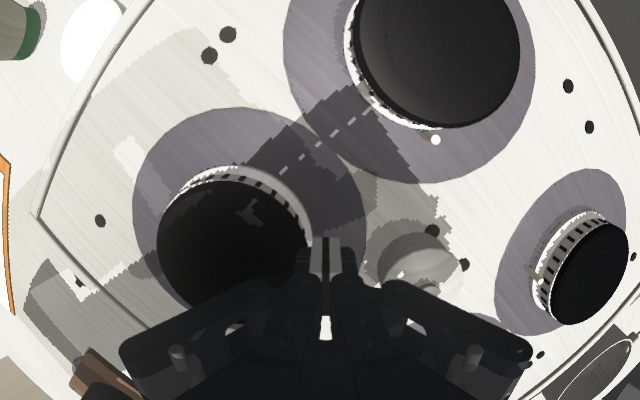

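It dropped home: tilt is 0.004 rad with its top at 0.115. I'll back off a few mm, raise the finger and verify all four caps.

>>> {"method": "play_rows", "body": {
  "claw": [255, 255, 255, 255, 255, 255, 255, 255, 255, 255],
  "travel": [
    [0, 0.003, 0],
    [0, 0.006, 0],
    [0, 0.008, 0],
    [-0.01, 0.008, 0],
    [-0.03, 0.008, 0],
    [-0.07, 0.008, 0],
    [-0.11, 0.008, 0],
    [-0.14, 0.008, 0],
    [-0.14, 0.008, 0],
    [-0.14, 0.008, 0]
  ],
  "dr": [
    [0, 0, 0],
    [0, 0, 0],
    [0, 0, 0],
    [0, 0, 0],
    [0, 0, 0],
    [0, 0, 0],
    [0, 0, 0],
    [0, 0, 0],
    [0, 0, 0],
    [0, 0, 0]
  ]
}}

```text
time: 11.15
eef_pos: [0.5237, 0.0083, 0.2526]
tcp_rot: [0.657, 0.268, -0.651, 0.271]
contact_force: [-0.6, -0.6, -0.1]
opening: 0.001
```

```bash
python3 - <<'E'
from h import *
for n,c in dict(NL=(.475,.048),FL=(.635,.05),FR=(.638,-.161),NR=(.478,-.163)).items(): wcap('w9'+n,*c)
print(ctrl.get_state()['contact_force'])
snap('top','top9')
E
```

```text
w9NL 5850 slope [-0.    -0.001  0.115] tilt 0.001 sd 0.0007 ((476.9345397949219, 46.85552978515625), 44.2103385925293)
w9FL 6738 slope [ 0.    -0.002  0.115] tilt 0.002 sd 0.0008 ((634.85888671875, 50.88579177856445), 44.11382293701172)
w9FR 3507 slope [ 0.001 -0.002  0.115] tilt 0.002 sd 0.0008 ((638.9835815429688, -158.49485778808594), 44.53080749511719)
w9NR 333 slope [ 0.033 -0.058  0.114] tilt 0.067 sd 0.0013 ((478.7558898925781, -159.88719177246094), 43.43946838378906)
[0.66511881 0.71511998 0.29489175]
```

View pics/w9NL.png

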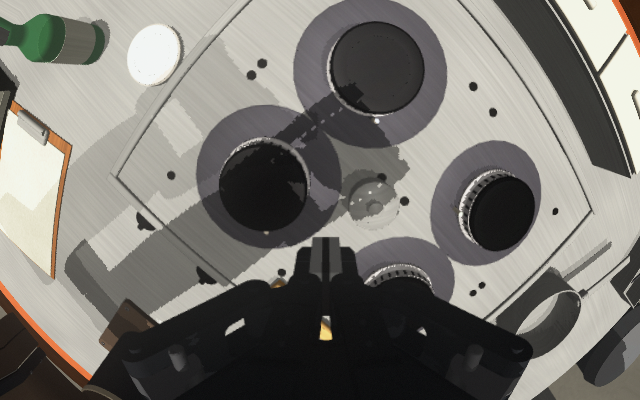

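Three caps read level with tops at 0.115. The near-right cap is mostly hidden by the gripper here (only 333 points), so I'll check it in the scene view and then hand in.

```bash
python3 - <<'E'
from h import *
d=snap('scene','s9');P0=np.load('pics/sceneP.npy')
K=d['K'];T=np.linalg.inv(d['world_to_cam']);u,v=np.meshgrid(np.arange(640),np.arange(400));z=d['range_z']
P=(np.stack([(u-K[0,2])/K[0,0]*z,-(v-K[1,2])/K[1,1]*z,-z,np.ones_like(z)],-1)@T.T)[...,:3]
for nm,c in dict(NR=(.479,-.164),NL=(.477,.047),FL=(.636,.05),FR=(.641,-.16)).items():
  for t,Q in(('before',P0),('now',P)):
    q=Q[(np.hypot(Q[...,0]-c[0],Q[...,1]-c[1])<.038)&(Q[...,2]>.108)&(Q[...,2]<.13)]
    w=np.linalg.lstsq(np.c_[q[:,:2]-c,np.ones(len(q))],q[:,2],rcond=None)[0]; print(nm,t,len(q),w.round(3))
e=dict(np.load('pics/top9.npz'));
cv2.imwrite('pics/t9z.png',cv2.resize(e['img'][110:265,255:435,::-1],None,fx=3,fy=3))
E
```

```text
NR before 206 [-0.008 -0.001  0.116]
NR now 209 [0.009 0.001 0.116]
NL before 141 [ 0.053 -0.071  0.119]
NL now 170 [-0.017 -0.011  0.116]
FL before 207 [0.012 0.008 0.116]
FL now 203 [ 0.002 -0.003  0.116]
FR before 255 [-0.005  0.008  0.116]
FR now 250 [-0.004  0.001  0.116]
```

View pics/s9.png

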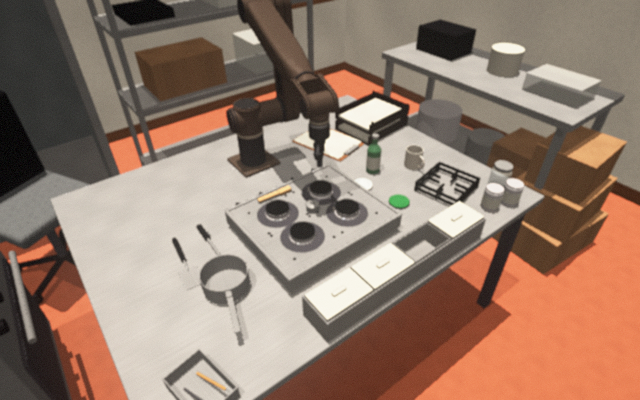

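The scene view shows all four caps level at about (277,210), (320,188), (346,209) and (302,232). The salt pot (312,207) and brush (275,193) haven't moved, and the arm is clear.

```bash
python3 -c "
from plant import ctrl
print(ctrl.sign_off())"
```

```text
the job is handed in; nothing more can be done
None
```

The near-left cap was the one off its seat. It is now home, and I handed the job in at about 11 s; no verdict was reported.

- **Finding it:** The camera depth showed the cap tilted about 0.09 rad, high towards (+x, −y). I therefore pressed only that cap, on its high side, rather than probing all four. With about 5 N it rocked from 0.09 to about 0.01 rad, and it fell back to 0.089 rad when released.
- **Seating it:** I pushed its edge with the shut fingers towards (−x, +y) until it dropped in.
- **Last checks:** In the wrist view, near-left, far-left and far-right were level within 0.002 rad with their tops at 0.115 m.
- **Disagreement:** The wrist reading for the near-right cap (0.067 rad) disagreed. The gripper hid most of that cap, leaving only 333 points. The scene camera showed it level to about 0.01 rad at 0.116 m, as before the job, so I took the wrist value as false. The scene camera's noisier reading for the near-left cap was about 0.02 rad.
- **Surroundings:** The salt pot and brush looked unmoved, and the arm was clear of everything.

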